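# Key the stirrer drive

### The job

Take the orange-winged steel key out of its white block and stand it in the drive hub on the lid of the stirred vessel, then turn it until its two flats find the slot and it drops fully home, collar flush on the hub. Leave it there upright and let go, without disturbing the other things on the bench.

Things in the scene. Friction and masses are not known exactly. Their poses are not given: they have to be found in the camera images.
- key_grip (a point): Centre of the orange wing handle of the loose 0.35 kg steel key: grasp here. Wing: upright plate 60 mm long (point x axis), 14 mm thick (y axis, grasp across it), 36 mm high; z up. The collar's top is 22 mm below. Fingers about 22 mm apart still turn the wing yet leave the key free to fall by its own weight.
- key_collar (a point): Centre of the underside of the key's round collar (44 mm across, 6 mm thick), 28 mm below key_grip, same axes. From it the shank goes 34 mm down to key_tip. At the start the collar rests on the white block.
- key_tip (a point): Centre of the shank's lower end; same axes. Shank: upper 18 mm round, 26 mm in diameter; lowest 16 mm has two flats 16 mm apart, leaving a tang 25 mm long along x, parallel to the wing. It fits the same after half a turn.
- holder: White block, fixed, 66 x 66 x 50 mm high, with a round hole 29 mm wide and 42 mm deep in which the key stands at the start. Origin at the centre of its underside.
- seat (a point): Centre of the white rim of the drive hub (60 mm across) on the lid of the fixed silver vessel; lid 180 mm across, 38 mm below this point. Bore: coned mouth about 35 mm wide, then round, 28.4 mm wide, down to a ledge. Key home: its collar rests on the rim, key_collar at this point. Two red marks on the rim lie in line with the slot's long direction; the hub does not turn.
- ledge (a point): Centre of the ledge in the bore, 22 mm under the rim, with a slot 18 x 28 mm that the tang passes only when in line within about 4 degrees. The slot's direction varies and is not given (this point's axes do not tell it). Until in line the key stands on the ledge, collar 12 mm above the rim; turned into line, at most half a turn, it falls home.
- beaker: Bystander: clear open beaker, 60 mm across, 75 mm tall; origin at the centre of its underside. Leave it alone.
- bottle: Bystander: white bottle with blue cap, 66 mm across, 150 mm tall; origin at the centre of its underside. Leave it alone.
- jar: Bystander: clear jar with orange lid, 56 mm across, 70 mm tall; origin at the centre of its underside. Leave it alone.
- clamp: Bystander: flat steel clamp ring lying down, 60 mm across, 14 mm high; origin at the centre of its underside. Leave it alone.
- wrench: Bystander: wrench lying flat, about 180 mm long; origin at the middle of its length, underside. Leave it alone.
- tray: Bystander: blue open tray, 100 x 140 x 30 mm high; origin at the centre of its underside. Leave it alone.

How it is judged:
By the outcome, as a careful person would: the job done as asked, in the order asked, and still so for the second after the job is handed in, with the robot touching nothing.
It also fails if it takes over 64 s, if anything falls off the work surface, if the arm or the gripper's body presses on something with over 40 N, if the wrist force passes 120 N, or if a joint passes its speed limit or range.

### The arm

A 7-joint arm with a two-finger parallel gripper is mounted at the origin on the work surface. World frame = base frame: x ahead of the robot, y to its left, z up, the work surface at z = 0. Lengths are in m, angles in rad, forces in N, time in s.
With the tool pointing down it reaches from about 0.4 to 0.85 m from the base axis. Payload 10.4 kg.
Tool frame: the origin (TCP) lies at the very end of the fingers, on their centre line; the grasp point (between the pads) lies 19 mm behind it; y points along the fingers, x is the direction in which the jaws open and shut, and the axes are right-handed (so a half turn about y gives the same grasp; the last joint's range is limited). The gripper opens to 85 mm and grips with 20 to 120 N. Pads are 22 mm wide; open, the fingers measure 114 mm over their backs; the gripper's body (76 mm by 85 mm) begins 54 mm behind the grasp point. The pads swing forward as they close: fully open they stand 13 mm farther back than shut.
Start: joints at [-1.209, 0.332, -0.065, 1.46, 0.022, 1.35, -0.088], TCP at [0.235, 0.579, 0.231] pointing down, gripper open.
Joint ranges: [-2.6, 2.6], [-0.5, 2.12], [-1.47, 1.34], [0.16, 2.42], [-1.27, 4.41], [0.06, 2.06], [-2.6, 2.6]. Speed limits (rad/s): [2.22, 2.22, 2.79, 2.79, 3.14, 3.14, 3.14].

### API

Orientations are given as a rotation vector (axis times angle).
In Python, from station import robot gives the robot as it stands. The module is installed in compiled form; this text tells all that it offers. Calls block until the motion is done:
- robot.move_ptp(position, orientation): joint-space move of the TCP to a pose.
- robot.move_straight(position, attitude=None, v=0.15): straight line of the TCP; attitude=None keeps the orientation; v is the mean speed in m/s.
- robot.movej(angles): joint-space move.
- robot.grip(opening): finger opening in m; the grip force is fixed at half the most; returns when the fingers have stopped.
- robot.pause(seconds).
- robot.ik(position, orientation): joint angles nearest the present ones, or None.
- robot.read_camera(name): name is "scene" or "top"; returns a dict with "color" (384x512x3 uint8, red, green, blue), "camera_matrix" (3x3 intrinsics, pixels), "extrinsics" (4x4, takes a point from camera to world coordinates). Camera axes: x right, y down, z forward; pixel columns grow to the right and rows downward; lengths in m; the calibration is good to about 2 mm. A picture is of the moment at which its call begins. There is no depth.
A pose or a line that the arm cannot do raises robot.PlanningError and nothing moves.
- robot.job_done(): hands the job in, once; it reports no verdict.
Readings, each from a call of its own:
- robot.read_time_s(): time.
- robot.read_q(): joint angles.
- robot.read_qvel(): joint speeds.
- robot.read_joint_torque(): joint torques, N m.
- robot.read_position(): TCP position.
- robot.read_orientation(): TCP orientation.
- robot.read_force(): force on the tool from outside, world axes, zero at the start.
- robot.read_wrist_torque(): the same for the moment, N m.
- robot.read_gripper_width(): finger opening in m.
Only numpy, scipy, OpenCV 4.12 (cv2) and the standard library are available. Lean on these libraries where they do the work, as an engineer would, in place of code of your own. Each camera call takes 0.05 s, during which the arm holds its last target. There are 200 camera calls.

## Working session

There is one attempt and no reset: what is moved stays moved. The work goes in short steps, each a Python script; the robot and the scene stay as the last script left them, time stands still between calls to the robot, and variables do not carry over. Pictures are saved under pics/ and viewed, about 8 in all and at most 12, crops included, and the job is handed in when it is done.

```bash
mkdir -p pics
python3 - <<'E'
from station import robot
import cv2,numpy as np
np.set_printoptions(precision=4,suppress=True)
for n in("scene","top"):
    d=robot.read_camera(n);cv2.imwrite(f"pics/{n}0.png",d["color"][...,::-1]);print(n,d["camera_matrix"],d["extrinsics"])
print(robot.read_position(),robot.read_orientation(),robot.read_time_s(),robot.read_force())
E
```

```text
scene [[438.8447   0.     253.9266]
 [  0.     438.8447 187.0882]
 [  0.       0.       1.    ]] [[ 0.8697  0.3689 -0.328   1.0285]
 [ 0.4935 -0.6424  0.5863 -0.7921]
 [ 0.0056 -0.6717 -0.7408  1.1291]
 [ 0.      0.      0.      1.    ]]
top [[390.207    0.     249.5394]
 [  0.     390.207  181.9478]
 [  0.       0.       1.    ]] [[ 0.0034 -0.9971  0.0761  0.4918]
 [-0.9997 -0.0053 -0.0247  0.0339]
 [ 0.025  -0.076  -0.9968  1.3663]
 [ 0.      0.      0.      1.    ]]
[0.2345 0.579  0.2306] [-1.3678 -0.9205  0.9221] 0.1 [-0.3691 -0.3145  0.1747]
```

View pics/scene0.png

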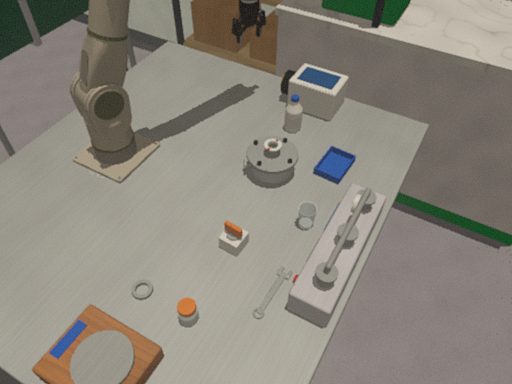

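View pics/top0.png

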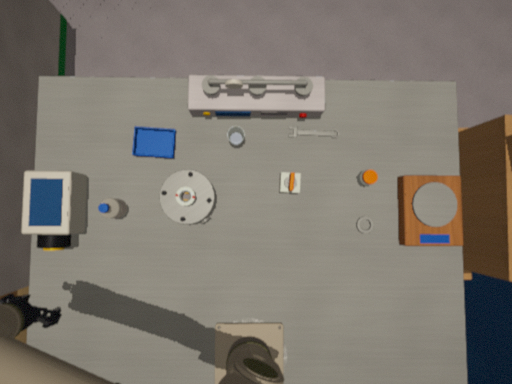

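The scene view shows the key at about (233,230) in its white block and the hub at about (273,146). In the top view the key is at about (291,182) and the hub at about (186,196). I'll zoom in on both.

Run:
```python
import cv2,numpy as np
def crop(n,u,v,w=40):
    return cv2.resize(cv2.imread(f"pics/{n}0.png")[v-w//2:v+w//2,u-w//2:u+w//2],(300,300),interpolation=cv2.INTER_CUBIC)
cv2.imwrite("pics/z1.png",np.vstack([np.hstack([crop("scene",233,235),crop("scene",273,146)]),np.hstack([crop("top",291,182),crop("top",186,196)])]))
for n,(u,v) in(("scene",(233,235)),("top",(291,182))):
    im=cv2.imread(f"pics/{n}0.png").astype(int);b,g,r=im[...,0],im[...,1],im[...,2]
    m=(r>150)&(r-b>90)&(r-g>50);w=np.zeros_like(m);w[v-20:v+20,u-20:u+20]=1;ys,xs=np.nonzero(m&w)
    print(n,"orange",len(xs),xs.mean(),ys.mean(),cv2.minAreaRect(np.c_[xs,ys].astype(np.float32)))
for n,(u,v) in(("scene",(273,146)),("top",(186,196))):
    im=cv2.imread(f"pics/{n}0.png").astype(int);b,g,r=im[...,0],im[...,1],im[...,2]
    m=(r-b>30)&(r-g>30);w=np.zeros_like(m);w[v-18:v+18,u-18:u+18]=1;ys,xs=np.nonzero(m&w)
    print(n,"red",[(x,y,tuple(im[y,x,::-1])) for x,y in zip(xs,ys)])
```

```text
scene orange 69 233.04347826086956 226.2173913043478 ((232.88209533691406, 226.2122802734375), (17.871658325195312, 3.7880146503448486), 29.05460548400879)
top orange 65 291.55384615384617 181.33846153846153 ((291.5382080078125, 181.5029296875), (3.7581286430358887, 17.180015563964844), 4.398705005645752)
scene red [(np.int64(276), np.int64(139), (np.int64(173), np.int64(132), np.int64(120))), (np.int64(277), np.int64(139), (np.int64(159), np.int64(110), np.int64(100))), (np.int64(276), np.int64(140), (np.int64(174), np.int64(114), np.int64(103))), (np.int64(277), np.int64(140), (np.int64(168), np.int64(95), np.int64(83))), (np.int64(277), np.int64(141), (np.int64(181), np.int64(150), np.int64(134))), (np.int64(269), np.int64(147), (np.int64(164), np.int64(130), np.int64(112))), (np.int64(267), np.int64(148), (np.int64(187), np.int64(150), np.int64(134))), (np.int64(268), np.int64(148), (np.int64(182), np.int64(102), np.int64(86))), (np.int64(269), np.int64(148), (np.int64(177), np.int64(117), np.int64(98))), (np.int64(267), np.int64(149), (np.int64(142), np.int64(70), np.int64(65)))
[... 876 characters left out ...]
t64(177), np.int64(195), (np.int64(191), np.int64(124), np.int64(112))), (np.int64(177), np.int64(196), (np.int64(197), np.int64(164), np.int64(151))), (np.int64(192), np.int64(196), (np.int64(192), np.int64(150), np.int64(142))), (np.int64(193), np.int64(196), (np.int64(183), np.int64(112), np.int64(101))), (np.int64(194), np.int64(196), (np.int64(165), np.int64(108), np.int64(94))), (np.int64(192), np.int64(197), (np.int64(195), np.int64(149), np.int64(137))), (np.int64(193), np.int64(197), (np.int64(188), np.int64(107), np.int64(96))), (np.int64(194), np.int64(197), (np.int64(163), np.int64(85), np.int64(75))), (np.int64(194), np.int64(198), (np.int64(168), np.int64(128), np.int64(114)))]
```

View pics/z1.png

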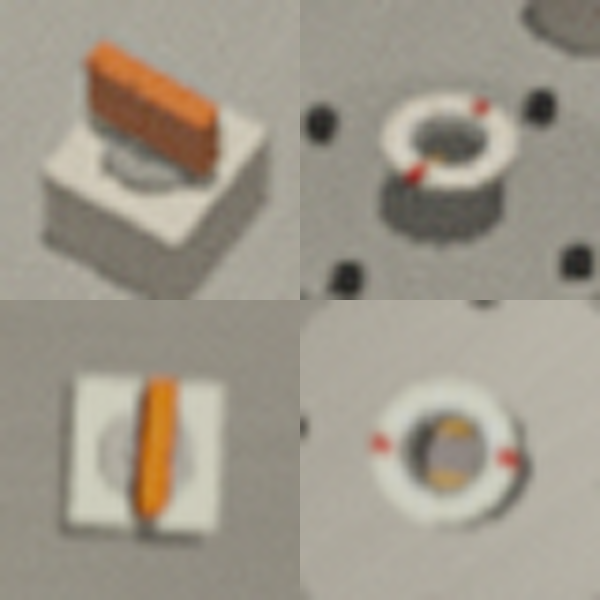

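```bash
cat > h.py <<'E'
from station import robot
import numpy as np,cv2
from scipy.spatial.transform import Rotation as R
np.set_printoptions(precision=4,suppress=True)
def ray(d,p):
    E=d["extrinsics"];v=E[:3,:3]@np.linalg.solve(d["camera_matrix"],[p[0],p[1],1.]);return E[:3,3],v/np.linalg.norm(v)
def onz(d,p,z):
    o,v=ray(d,p);return o+v*(z-o[2])/v[2]
def tri(ds,ps):
    A=0;b=0;rs=[ray(d,p) for d,p in zip(ds,ps)]
    for o,v in rs:
        M=np.eye(3)-np.outer(v,v);A=A+M;b=b+M@o
    X=np.linalg.solve(A,b);return X,[np.linalg.norm(np.cross(X-o,v)) for o,v in rs]
def att(yaw):
    """tool y down, tool x (jaw direction) at yaw in the world xy plane"""
    x=np.array([np.cos(yaw),np.sin(yaw),0]);y=np.array([0,0,-1.])
    return R.from_matrix(np.c_[x,y,np.cross(x,y)]).as_rotvec()
E
python3 - <<'E'
from h import *
S=robot.read_camera("scene");T=robot.read_camera("top")
for n,s,t in(("A",(276.6,139.9),(176.2,194.6)),("B",(268.2,148.9),(193.3,196.7)),("wingtop",(233.2,224.9),(291.4,181.2))):
    print(n,tri((S,T),(s,t)))
for z in(.09,.1): print(onz(S,(276.6,139.9),z),onz(S,(268.2,148.9),z),onz(T,(176.2,194.6),z),onz(T,(193.3,196.7),z))
print("wing z=.096",onz(S,(233.2,224.9),.096),onz(T,(291.4,181.2),.096))
for a,c in(((271,162),((165,380),(150,515))),):
    P=[onz(T,(271+x/7.5-.5,162+(y-300)/7.5-.5),.096) for x,y in c];print("T ends",P,np.degrees(np.arctan2(*(P[0]-P[1])[1::-1])))
P=[onz(S,(213+x/7.5-.5,215+y/7.5-.5),.096) for x,y in((100,48),(213,112))];print("S ends",P,np.degrees(np.arctan2(*(P[0]-P[1])[1::-1])))
# holder top corners, z=.05
print("holder S",np.array([onz(S,(213+x/7.5-.5,215+y/7.5-.5),.05)[:2] for x,y in((43,170),(175,245),(268,130))]))
print("holder T",np.array([onz(T,(271+x/7.5-.5,162+(y-300)/7.5-.5),.05)[:2] for x,y in((75,377),(224,382),(216,530),(69,524))]))
print(R.from_rotvec(robot.read_orientation()).as_matrix())
E
```

```text
A (array([0.5437, 0.235 , 0.1221]), [np.float64(0.0018648521799963984), np.float64(0.0018648521799961503)])
B (array([0.5384, 0.1816, 0.1204]), [np.float64(0.0006467829918652198), np.float64(0.0006467829918653654)])
wingtop (array([ 0.592 , -0.1349,  0.0948]), [np.float64(0.0001481476934155707), np.float64(0.0001481476934154968)])
[0.5267 0.2665 0.09  ] [0.5231 0.2105 0.09  ] [0.5467 0.2412 0.09  ] [0.5401 0.1856 0.09  ]
[0.5316 0.2563 0.1   ] [0.528  0.2008 0.1   ] [0.5463 0.2396 0.1   ] [0.5397 0.1844 0.1   ]
wing z=.096 [ 0.5924 -0.1358  0.096 ] [ 0.592  -0.1347  0.096 ]
T ends [array([ 0.6218, -0.1384,  0.096 ]), array([ 0.5626, -0.1316,  0.096 ])] -6.607942989222757
S ends [array([ 0.5657, -0.1339,  0.096 ]), array([ 0.6205, -0.1387,  0.096 ])] 174.99522899719997
holder S [[ 0.558  -0.1683]
 [ 0.6226 -0.173 ]
 [ 0.6263 -0.1064]]
holder T [[ 0.6276 -0.1038]
 [ 0.6257 -0.1715]
 [ 0.5585 -0.1674]
 [ 0.5609 -0.1009]]
[[ 0.3753 -0.0003 -0.9269]
 [ 0.9269 -0.0008  0.3753]
 [-0.0009 -1.     -0.    ]]
```

Run:
```python
from h import *
for k in(84,-96):
  print("key",k,robot.ik([.592,-.135,.18],att(np.radians(k))),robot.ik([.592,-.135,.063],att(np.radians(k))))
for k in(-6,174,-36,144,24,204):
  print("hub",k,robot.ik([.541,.208,.24],att(np.radians(k))))
```

```text
key 84 [-0.4642  0.4012  0.7883  1.6147 -0.2961  1.2499  1.8448] [-0.4108  0.529   0.7232  1.7225 -0.3972  1.042   1.9149]
key -96 [-0.5007  0.4165  0.8413  1.6164 -0.323   1.2545 -1.2758] [-0.5143  0.5877  0.8758  1.7273 -0.507   1.0696 -1.1446]
hub -6 [-0.7748  0.2296  0.3894  1.5934 -0.089   1.3361 -0.4786]
hub 174 [ 0.4777  0.5006 -1.2396  1.528   0.4747  1.4522  2.2565]
hub -36 [-0.7938  0.2308  0.4122  1.5944 -0.0944  1.3361 -0.9977]
hub 144 [-0.5701  0.2242  0.1464  1.5822 -0.0333  1.3376  2.0937]
hub 24 [-0.7174  0.2268  0.3209  1.5903 -0.073   1.3363  0.0316]
hub 204 None
```

Run:
```python
from h import *
a=att(np.radians(-96))
robot.move_ptp([.592,-.135,.20],a)
robot.move_straight([.592,-.135,.062],v=.12)
print(robot.read_force())
robot.grip(.0)
print(robot.read_gripper_width(),robot.read_force(),robot.read_position())
p=robot.read_position()
robot.move_straight([p[0],p[1],.22],v=.1)
print(robot.read_force(),robot.read_time_s(),robot.read_gripper_width())
robot.move_ptp([.541,.208,.24],att(np.radians(-26)))
for n in("scene","top"):
    d=robot.read_camera(n);cv2.imwrite(f"pics/{n}1.png",d["color"][...,::-1])
print(robot.read_position(),robot.read_force(),robot.read_time_s(),robot.read_gripper_width())
A=cv2.imread("pics/scene1.png")[85:185,215:325];B=cv2.imread("pics/top1.png")[145:245,131:241]
cv2.imwrite("pics/z2.png",np.hstack([cv2.resize(x,(400,400),interpolation=cv2.INTER_CUBIC) for x in(A[:,5:105],B[:,5:105])]))
```

```text
[ 0.159   0.0585 -0.4376]
0.013168355511350859 [-0.174  -1.9312  4.4795] [ 0.5922 -0.1356  0.0624]
[-0.4342 -0.3839 -4.2572] 6.7 0.01361194940495641
[0.5417 0.206  0.24  ] [-0.3796  0.7978 -4.1952] 8.1083 0.013359522590333685
```

View pics/z2.png

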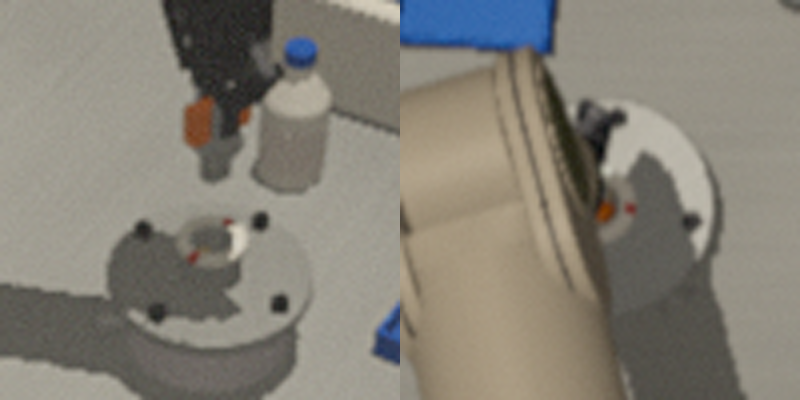

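Run:
```python
from h import *
S=robot.read_camera("scene");T=robot.read_camera("top")
print(tri((S,T),((272.45,144.3),(184.9,195.62))))
p=robot.read_position();print(p)
def proj(X):
    E=np.linalg.inv(S["extrinsics"]);c=S["camera_matrix"]@(E[:3,:3]@X+E[:3,3]);return c[:2]/c[2]
for dz in(-.0464,-.0284,-.0124,-.0064,.0156):print(dz,proj(p+[0,0,dz]))
im=cv2.resize(S["color"][90:140,245:295,::-1],(600,600),interpolation=cv2.INTER_CUBIC);cv2.imwrite("pics/z3.png",im)
```

```text
(array([0.5412, 0.2078, 0.1219]), [np.float64(0.0011563768038332504), np.float64(0.0011563768038330392)])
[0.5415 0.2066 0.24  ]
-0.0464 [273.5152 128.2458]
-0.0284 [273.7293 123.9711]
-0.0124 [273.923  120.1037]
-0.0064 [273.9965 118.6366]
0.0156 [274.2699 113.1772]
```

View pics/z3.png

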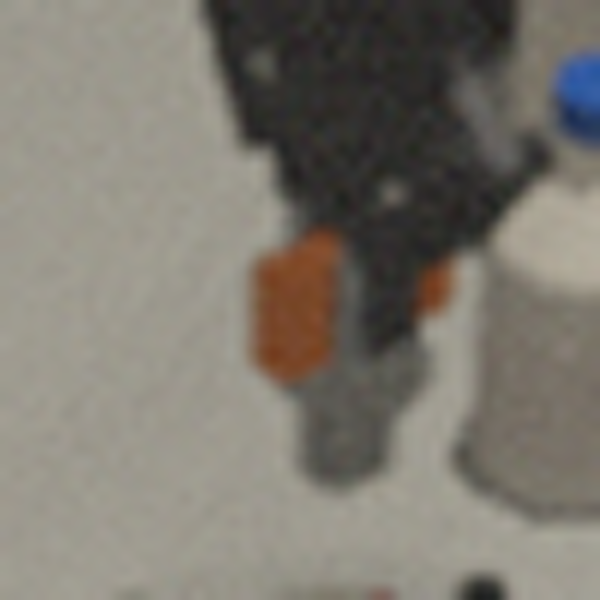

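Run:
```python
from h import *
a=att(np.radians(-26))
t=np.array([.5415,.208]);c=t.copy()
robot.move_straight([*c,.175],a,v=.08)
robot.pause(.3);p=robot.read_position();print(p,robot.read_force())
c+=t-p[:2]
z=.172
while z>.14:
    robot.move_straight([*c,z],a,v=.03)
    f=robot.read_force();p=robot.read_position();print(round(z,4),p,f,robot.read_wrist_torque())
    if f[2]>4 or np.hypot(*f[:2])>12: break
    z-=.002
print(robot.read_time_s())
d=robot.read_camera("scene")["color"][90:170,235:315,::-1];cv2.imwrite("pics/z4.png",cv2.resize(d,(560,560),interpolation=cv2.INTER_CUBIC))
```

```text
[0.5416 0.2081 0.1752] [-0.5085  0.6381 -4.1929]
0.172 [0.5412 0.2079 0.1717] [ 0.3666 -0.6128 -4.4715] [-0.0288  0.0211 -0.0567]
0.17 [0.5413 0.2079 0.1698] [-0.4019  0.9459 -4.5949] [ 0.0115 -0.0205  0.0179]
0.168 [0.5413 0.2079 0.1678] [ 0.2952 -0.352  -3.6513] [-0.0226  0.016  -0.0385]
0.166 [0.5413 0.2079 0.1659] [-0.4514  0.0538 -3.7701] [0.0257 0.053  0.0059]
0.164 [0.5413 0.2079 0.1639] [-0.0221 -0.7794 -3.6028] [-0.019   0.0301 -0.0059]
0.162 [0.5413 0.2079 0.1619] [ 0.1049  0.053  -3.436 ] [ 0.0329 -0.0115  0.0584]
0.16 [0.5413 0.2079 0.1598] [-0.4174 -0.7283 -4.0003] [-0.0231 -0.0486  0.0347]
0.158 [0.5413 0.2079 0.1578] [-0.4005  0.0615 -3.8903] [ 0.0105 -0.004   0.0281]
0.156 [0.5413 0.2079 0.1558] [ 0.3119  1.2048 -3.4669] [0.0345 0.039  0.0007]
0.154 [0.5413 0.2079 0.1538] [-0.0788 -0.5093 -4.0526] [0.0382 0.0066 0.0042]
0.152 [0.5413 0.2079 0.1518] [-0.2536 -0.672  -4.7246] [0.0012 0.0319 0.0414]
0.15 [0.5413 0.2079 0.1498] [-0.0541  0.2826 -4.4178] [ 0.0163 -0.0214  0.0415]
0.148 [0.5413 0.2079 0.1479] [ 0.7284 -0.0848 -4.1247] [0.0482 0.0146 0.013 ]
0.146 [0.5418 0.208  0.147 ] [-2.9306 -0.311   4.9013] [-0.2382  0.7654  0.0058]
12.975
```

View pics/z4.png

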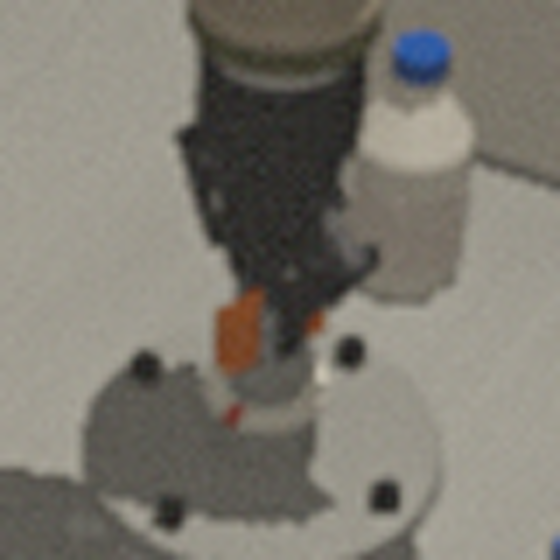

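```bash
cat >> h.py <<'E'
def orange():
    im=robot.read_camera("scene")["color"].astype(int);r,g,b=im[...,0],im[...,1],im[...,2]
    m=(r>110)&(r-b>60)&(r-g>35);m[:115]=0;m[150:]=0;m[:,:255]=0;m[:,290:]=0
    n,l,st,c=cv2.connectedComponentsWithStats(m.astype(np.uint8))
    k=[i for i in range(1,n) if st[i,4]>=6];return [(c[i].round(1),st[i,4],st[i,1]+st[i,3]) for i in k]
E
python3 - <<'E'
from h import *
print(orange())
robot.grip(.022);robot.pause(.3)
print(robot.read_gripper_width(),robot.read_force(),robot.read_position(),orange())
c=[.5415,.208,.1475]
for j in range(-22,39,4):
    robot.move_straight(c,att(np.radians(j)),v=.02)
    robot.pause(.1)
    w=robot.read_wrist_torque();print(j,w,robot.read_force(),orange(),round(robot.read_time_s(),2))
    if abs(w[2])>.4: break
robot.pause(.2)
d=robot.read_camera("scene")["color"][90:170,235:315,::-1];cv2.imwrite("pics/z5.png",cv2.resize(d,(560,560),interpolation=cv2.INTER_CUBIC))
E
```

```text
[(array([268.4, 137.1]), np.int32(53), np.int32(143))]
0.022041861531592623 [-0.2967  0.3464 -0.0429] [0.5414 0.208  0.146 ] [(array([267.7, 137.5]), np.int32(85), np.int32(145))]
-22 [-0.0468  0.1153 -0.0533] [-0.8937  0.589   0.2179] [(array([267.9, 137.4]), np.int32(84), np.int32(145))] 14.07
-18 [0.1785 0.0688 0.0103] [-0.5751  0.3808 -0.5137] [(array([268.2, 137.5]), np.int32(93), np.int32(145))] 14.47
-14 [ 0.1427  0.0986 -0.0534] [ 0.0377 -0.2169 -0.0191] [(array([268.3, 137.6]), np.int32(94), np.int32(145))] 14.88
-10 [0.116  0.1005 0.0487] [ 0.2527  1.1115 -0.6813] [(array([268.3, 137.8]), np.int32(94), np.int32(145))] 15.28
-6 [ 0.1107  0.091  -0.0363] [-0.59    1.2727 -0.5414] [(array([268.7, 137.8]), np.int32(93), np.int32(145))] 15.68
-2 [0.0191 0.042  0.0609] [-0.2702 -0.5357 -0.3457] [(array([269.1, 137.8]), np.int32(98), np.int32(145))] 16.07
2 [-0.0349  0.0273  0.0079] [-0.5001  0.5029 -0.2035] [(array([270.4, 139.4]), np.int32(74), np.int32(147))] 16.48
6 [0.0437 0.0128 0.0079] [ 0.3845  0.7157 -0.1244] [(array([270.4, 139.3]), np.int32(77), np.int32(147))] 16.88
10 [ 0.0368 -0.023  -0.0199] [-0.4072  0.2733  0.3399] [(array([270.7, 139.3]), np.int32(82), np.int32(147))] 17.27
14 [ 0.045   0.0403 -0.0004] [0.1637 0.6353 0.4829] [(array([271.2, 139.4]), np.int32(78), np.int32(147))] 17.68
18 [0.0314 0.2022 0.0415] [-0.9395  0.4408  0.1198] [(array([271.3, 139.2]), np.int32(79), np.int32(148))] 18.07
22 [-0.0125  0.5703 -0.1817] [-1.6201 -0.9681  1.8616] [(array([271.6, 139. ]), np.int32(82), np.int32(148))] 18.48
26 [ 0.1194  0.8449 -0.5345] [-4.8817  0.9506  3.6321] [(array([271.8, 139.1]), np.int32(82), np.int32(148))] 18.88
```

View pics/z5.png

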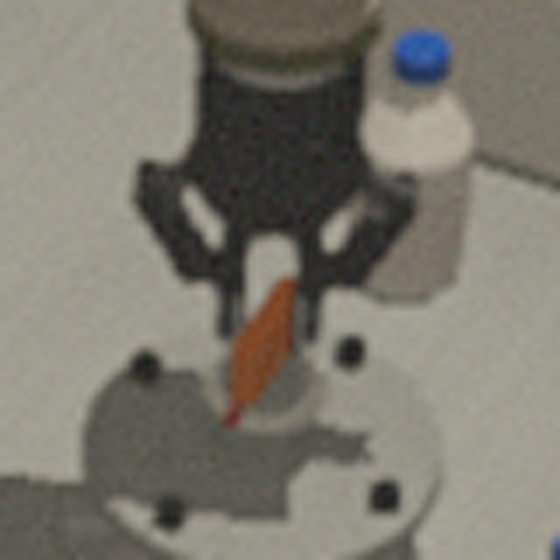

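Run:
```python
from h import *
c=[.5415,.208,.1475]
robot.move_straight(c,att(np.radians(-4)),v=.02);robot.pause(.2)
print(robot.read_force(),robot.read_wrist_torque(),orange())
robot.grip(.06)
robot.move_straight([.5415,.208,.25],v=.1)
robot.move_ptp([.42,.30,.33],att(np.radians(-4)))
robot.pause(.3);print(orange(),robot.read_time_s(),robot.read_force())
S=robot.read_camera("scene");T=robot.read_camera("top")
for n,d in(("scene2",S),("top2",T)):cv2.imwrite(f"pics/{n}.png",d["color"][...,::-1])
A=S["color"][120:170,248:298,::-1];B=T["color"][171:221,160:210,::-1]
cv2.imwrite("pics/z6.png",np.hstack([cv2.resize(x,(400,400),interpolation=cv2.INTER_CUBIC) for x in(A,B)]))
```

```text
[-0.5018 -0.0719 -0.0991] [-0.0398 -0.0213  0.009 ] [(array([270.7, 139.8]), np.int32(62), np.int32(147))]
[(array([272.5, 137.6]), np.int32(109), np.int32(147))] 22.75 [0.3556 0.3406 0.6411]
```

View pics/z6.png

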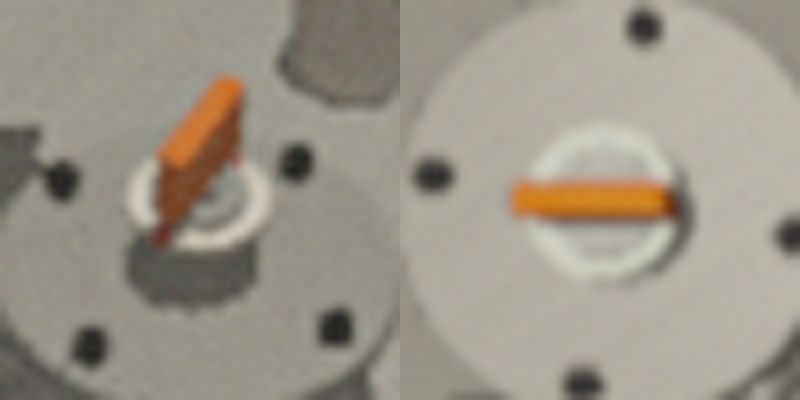

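Run:
```python
from h import *
S=robot.read_camera("scene");T=robot.read_camera("top")
print(tri((S,T),((272.8,134.6),(183.75,195.5))))
E=np.linalg.inv(S["extrinsics"])
for z in(.168,.18):
    for q in([.5412,.2085,z],):
        c=S["camera_matrix"]@(E[:3,:3]@q+E[:3,3]);print(z,c[:2]/c[2])
A,B=[cv2.imread(f"pics/{n}.png") for n in("scene2","top2")]
cv2.imwrite("pics/z7.png",np.hstack([cv2.resize(x,(400,300),interpolation=cv2.INTER_AREA) for x in(A,B)]))
```

```text
(array([0.5406, 0.2056, 0.1666]), [np.float64(0.00010999149432993465), np.float64(0.00010999149432979219)])
0.168 [273.4041 133.8283]
0.18 [273.5437 131.0612]
```

View pics/z7.png

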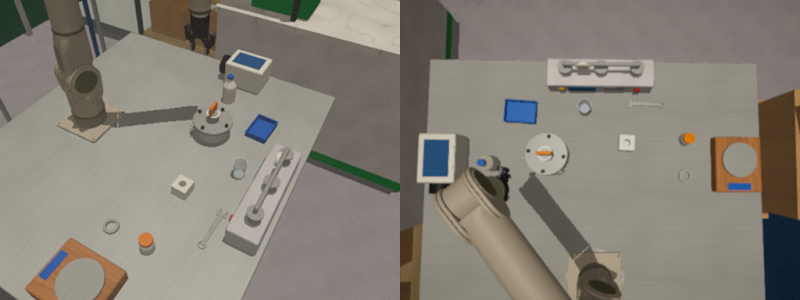

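Measured wing-top height is 0.1666 m. It would be about 0.168 m with the key home and 0.180 m with it still on the ledge, so the key is home. The bystanders look unmoved and the arm is clear.

```bash
python3 -c "
from station import robot
robot.job_done();print(robot.read_time_s())"
```

```text
the job is handed in; nothing more can be done
the job is handed in; nothing more can be done
```

The key is home in the drive hub, upright and released. I handed the job in at about 23 s on the robot clock, against the 64 s limit.

**What I did:** I gripped the key by its wing, lifted it out of the block and lowered it into the hub about 20° off the slot until it touched the ledge. I then opened the fingers to 22 mm and turned the wing until it dropped. It stayed blocked against further turning, with wrist torque rising to 0.5 N m. I eased back, opened the fingers and moved the arm clear.

**Last checks:**
- **Height:** the wing top measured 0.167 m. Home should read about 0.168 m and still on the ledge about 0.180 m.
- **Seating:** in both views the collar sits on the rim and the wing lines up with the red marks.
- **Bystanders:** they looked unmoved by eye; I did not measure them.
- **Disagreements:** the wing centre measured 2–3 mm off the hub centre in y, which I put down to pixel and calibration error. During the drop, the visible wing shifted 2–3 pixels instead of the expected 3, but the fingers partly hid it.

Forces read at the steps stayed under about 7 N.

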